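# Index and lock the swivel work stand

## Robot

A 6-joint arm with a two-finger parallel gripper is mounted at the origin on the work surface; the furniture and walls round the work are solid. World frame = base frame: x ahead of the robot, y to its left, z up, the work surface at z = 0. Lengths are in m, angles in rad, forces in N, time in s.
With the tool pointing down it reaches from about 0.425 to 0.95 m from the base axis. Payload 3.5 kg.
Tool frame: the origin (TCP) lies midway between the tips of the shut fingers; the grasp point (between the pads) lies 19 mm behind it; z points along the fingers, y is the line along which they close (so a half turn about z gives the same grasp; the last joint's range is limited). The gripper opens to 85 mm and grips with 20 to 120 N. Pads are 22 mm wide; open, the fingers measure 114 mm over their backs; the gripper's body (76 mm by 85 mm) begins 54 mm behind the grasp point. The pads swing forward as they close: fully open they stand 13 mm farther back than shut.
Start: joints at [1.144, 0.286, 1.577, -0, 1.279, -0.15], TCP at [0.184, 0.649, 0.231] pointing down, gripper open.
Joint ranges: [-2.77, 2.77], [-0.9, 2.22], [0.21, 2.48], [-1.53, 4.67], [0.24, 2.81], [-2.84, 2.84]. Speed limits (rad/s): [2.79, 2.79, 3.14, 3.14, 3.14, 3.14].

## Interface

Orientations are given as a unit quaternion [x, y, z, w].
In Python, from plant import * gives the robot as it stands.
- The arm moves only by the tool move_arm, never from a script. Its argument "moves" is a list of rows, each a list of 3 entries, a list of its own where there are three numbers: the opening, from 0 (shut) to 1 (fully open), then the shift along the tool's x, y, z in m, then the turn, a rotation vector about the tool's x, y, z in rad. A call has exactly 10 rows; each row shifts and turns the commanded pose from where the row before left it, along the tool's axes as they then stand; what a row does not reach is not made up. A row lasts 1/12 s, in which the tool goes at most 41.7 mm and 7.16 degrees, less where a joint would pass 70% of its speed; a pose out of reach is approached as far as the arm can. A call is refused whole if a number of a shift passes 0.0417 or a number of a turn 0.125, either way. A call with a gripper value outside its range is refused whole. The fingers move at their own pace and stop on an object; "grip_force" is the grip in N (left out, the last holds). Time passes only in rows, so rows that do not move let the fingers close, or fill a call up. It gives the time, the measured TCP pose, the force, the opening and the grip force at its end, in the units of the state.
- get_state(): the state, without advancing time (a new reading comes with each control period).
- read_camera(name): name is "scene" or "top"; returns the picture (384x512x3 uint8, red, green, blue); there is no depth.
- camera_params(name): a dict with "fx", "fy", "cx", "cy" (pixels), "k1" (the pictures are not rectified: a ray, as slopes to the right and down, at radius r is drawn at 1 + k1 r^2 times it, then the intrinsics apply), "rvec" (rotation vector, rad) and "tvec" (3), from world to camera coordinates, as OpenCV has them. Camera axes: x right, y down, z forward; pixel columns grow to the right and rows downward; lengths in m; the calibration is good to about 2 mm. A picture is of the moment at which its call begins. camera_params takes no time and is no camera call.
- sign_off(): hands the job in; it is judged then, once.
The state is a dict: "time": time; "qpos": joint angles; "dq": joint speeds; "joint_efforts": joint torques, N m; "eef_pos": TCP position; "tcp_rot": TCP orientation; "contact_force": force on the tool from outside, world axes, zero at the start; "wrist_torque": the same for the moment, N m; "opening": opening from 0.0 (shut) to 1.0 (fully open); "finger_force": force on a finger pad.
Only numpy, scipy, OpenCV 4.12 (cv2) and the standard library are available. Lean on these libraries where they do the work, as an engineer would, in place of code of your own. Each camera call takes 0.05 s, during which the arm holds its last target. There are 200 camera calls.

## Task

Push the upright handle of the work stand's turntable clockwise, click by click, until it rests in the click where its red line meets the red arrow on the base. Then lock it with the big red wing nut, which sits on top of its thread, not yet started: push a wing backward (anticlockwise seen from above) until the nut drops into the thread start, and only then push it forward (clockwise) until it comes up against its stop and the strap is fully down on the turntable. Never force the nut forward before it has dropped, and leave the other loose things where they are.

Things in the scene. Friction and masses are not known exactly. Their poses are not given: they have to be found in the camera images.
- stand: work stand fixed to the table: a blue base plate 14 mm thick; origin at the centre of its underside, z up. In its frame the turntable's axis is at (0, -0.085) m, the lock stud's axis at (0, 0.085) m. A red arrow lies on the base beside the turntable, on its -x side, with a white tick for each click.
- table_axis (a point): on the turntable's axis, level with its top, 36 mm above the table. Aluminium turntable of 78 mm radius (blue base round it 98 mm), with a circuit board held in its middle (44x78 mm, reaching 80 mm above the table)
- handle (a point): the turntable's upright handle: a steel pin 16 mm across with a black knob 19 mm across on top (36 to 109 mm above the table), 58 mm from the turntable's axis; this point lies on the pin's axis, 72 mm above the table. It can be pushed sideways with shut fingers, tips 45 to 65 mm above the table.
- swivel (a joint): turntable angle, clockwise from above positive, 0 with the handle at the red arrow; at q the handle stands at pi - q about the turntable's axis in the stand's frame. Starts 2 to 4 clicks back (-1.4 to -0.7). A spring detent every 0.349 rad (20 degrees): about 5 N at the handle carries it into the next; let go within 0.12 rad of a click, it goes there. Range -1.75 to 1.05.
- stud (a point): top of the steel lock stud, on the wing nut's axis, 114 mm above the table. The nut's red hub has a radius of 27 mm. Under the wings, with 6 mm of air, lies the steel strap (34 mm wide, 10 mm thick), which reaches from the stud to the turntable's rim and goes down with the nut.
- wing_a (a point): in one wing of the red wing nut, 50 mm from its axis, halfway up the wing (90 mm above the table when the nut is up; goes down with it). The wings are upright plates 10 mm thick and 30 mm high (15 mm above and below this point), 27 to 63 mm from the axis, with a rounded end 15 mm thick reaching to 70 mm.
- wing_b (a point): the same point in the opposite wing
- wing_nut (a joint): wing nut angle, clockwise from above (forward) positive; wing_a stands at 2.618 - angle about the stud in the stand's frame. Starts between 0.5 and 1.15, on top of the thread. Backward it drops about 12 mm near 0.05; backward stop at -0.15. Forward before the drop it jams at about 1.6; after it, it runs to its stop at 2.1 (home). About 2 N at a wing turns it; it stays where left.
- strap (a joint): how far the strap and the wing nut have come down (m): 0 to 0.005 while the nut rides on top of the thread, about 0.013 just after the drop, and growing by 0.004 per rad of forward turn to about 0.021 at home, where the strap lies on the turntable
- multimeter: yellow multimeter, 142x72x41 mm, loose bystander; origin at the centre of its underside
- green_driver: screwdriver with a thick green handle, 172 mm long, loose bystander; origin under its centre
- charger: white wall charger, 28x101x75 mm, loose bystander; origin at the centre of its underside
- battery: cream battery pack, 44x58x15 mm, loose bystander; origin at the centre of its underside

How it is judged:
On the way, in this order (a step that is already met when the one before it is completed fails the run):
1. the turntable rests in the click at the red arrow (value of joint swivel between -0.1 and 0.1 rad and value of joint strap below 0.008 m), for 0.3 s.
2. the wing nut has been turned back and has dropped into the thread start (value of joint strap above 0.011 m and value of joint wing_nut below 0.5 rad), for 0.1 s.
3. the wing nut is turned forward home (value of joint strap above 0.0185 m and value of joint wing_nut above 1.95 rad), for 0.2 s.
At the end, for the whole second after the job is handed in: The turntable rests in the click at the red arrow (within 0.1 rad), and the wing nut is home: turned to at least 1.95 of its 2.1 rad, at rest, with the strap down by more than 18.5 mm (all of step 3 and value of joint swivel between -0.1 and 0.1 rad and velocity of joint wing_nut between -0.05 and 0.05 rad/s); the robot touches nothing.
It fails at once if the wing nut is forced forward (beyond 1.45 rad) before it has dropped into the thread (value of joint wing_nut above 1.45 rad and value of joint strap below 0.009 m).
It fails at once if a loose bystander is moved by more than 30 mm (distance of any of multimeter, green_driver, charger, battery from where it was at the start of the episode above 0.03 m).
It also fails if it takes over 58 s, if anything falls off the work surface, if the arm or the gripper's body presses on something with over 40 N, if the wrist force passes 120 N, or if a joint passes its speed limit or range.

## Working session

There is one attempt and no reset: what is moved stays moved. The work goes in short steps, Python scripts to look and compute and a tool call to move; the robot and the scene stay as the last step left them, time stands still between calls to the robot, and variables do not carry over. Pictures are saved under pics/ and viewed, at most 10 in all, crops included, and the job is handed in when it is done.

Besides the shell and the picture viewer there is one more tool, called after ">>>" in YAML: its name, and indented under it one key for each argument. move_arm: Moves the arm, as the interface text tells. Its arguments: {"type":"object","properties":{"moves":{"type":"array"},"grip_force":{"type":"number"}},"required":["moves"]}

```bash
mkdir -p pics
cat > h.py <<'E'
from plant import *
import numpy as np, cv2
from scipy.spatial.transform import Rotation as R
def ray(cam,u,v,z):
    p=camera_params(cam); K=np.array([[p['fx'],0,p['cx']],[0,p['fy'],p['cy']],[0,0,1]])
    q=cv2.undistortPoints(np.array([[[u,v]]],float),K,np.array([p['k1'],0,0,0,0.])).ravel()
    M=cv2.Rodrigues(np.array(p['rvec'],float))[0]; t=np.array(p['tvec'],float)
    o=-M.T@t; d=M.T@np.array([q[0],q[1],1]); return o+d*(z-o[2])/d[2]
def proj(cam,P):
    p=camera_params(cam); K=np.array([[p['fx'],0,p['cx']],[0,p['fy'],p['cy']],[0,0,1]])
    return cv2.projectPoints(np.array(P,float).reshape(-1,3),np.array(p['rvec'],float),np.array(p['tvec'],float),K,np.array([p['k1'],0,0,0,0.]))[0].reshape(-1,2)
def snap(cam,name,crop=None,s=1):
    im=read_camera(cam)[:,:,::-1]
    if crop: a,b,c,d=crop; im=im[b:d,a:c]
    cv2.imwrite('pics/'+name,cv2.resize(im,None,fx=s,fy=s,interpolation=cv2.INTER_CUBIC))
E
python3 - <<'E'
from h import *
snap('top','t0.png',None,1.5); snap('scene','s0.png',None,1.5)
s=get_state(); print(s['eef_pos'],s['tcp_rot'],s['time'])
for c in('top','scene'): p=camera_params(c);print(p)
E
```

```text
[0.18417327 0.64876819 0.23007003] [ 1.37943096e-01  9.90439568e-01 -1.03430695e-03 -3.06940062e-04] 0.1
{'fx': 474.4318809238435, 'fy': 474.4318809238435, 'cx': 259.8559854636199, 'cy': 195.16870861042045, 'k1': -0.1875591704764436, 'rvec': array([ 2.16014839, -2.0162076 ,  0.24390772]), 'tvec': array([-0.15034076,  0.54029144,  1.25505856])}
{'fx': 461.89605365628427, 'fy': 461.89605365628427, 'cx': 256.4634674349218, 'cy': 198.03639011693167, 'k1': -0.056967729769400906, 'rvec': array([ 2.08641483, -0.72650409,  0.40050022]), 'tvec': array([-0.49420457,  0.21616983,  1.2485365 ])}
```

View pics/t0.png

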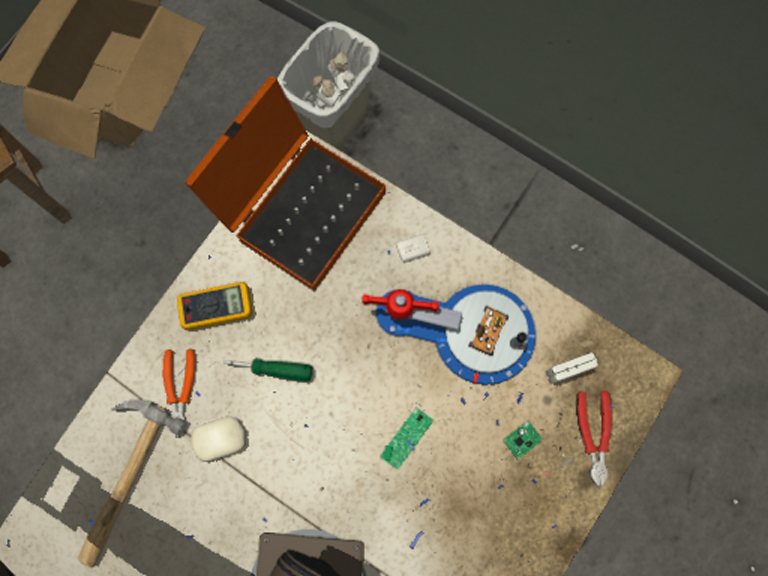

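View pics/s0.png

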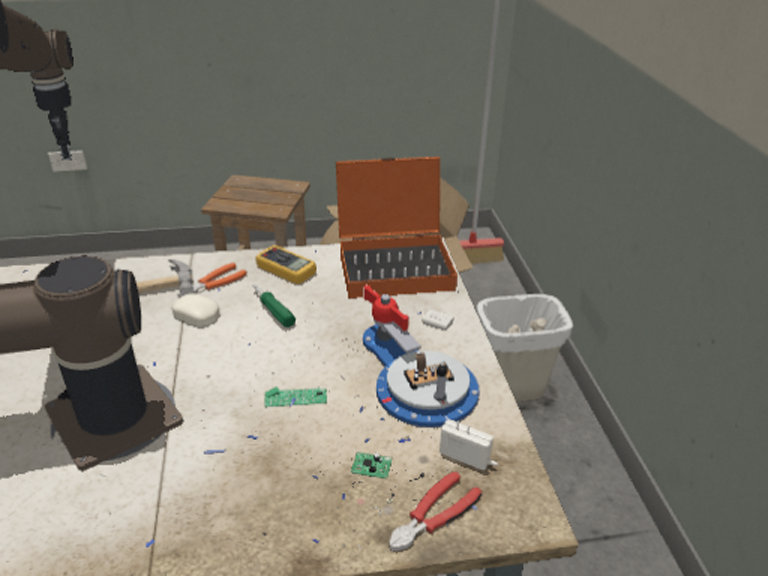

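The top picture shows the stand: stud near (400,303)/1.5, turntable centre near (489,333)/1.5, handle knob near (520,340)/1.5, and the red arrow at (476,377)/1.5. I'll enlarge that area for exact pixels.

Run:
```python
from h import *
snap('top','t1.png',(235,180,365,265),6)
```

```text
(no output)
```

View pics/t1.png

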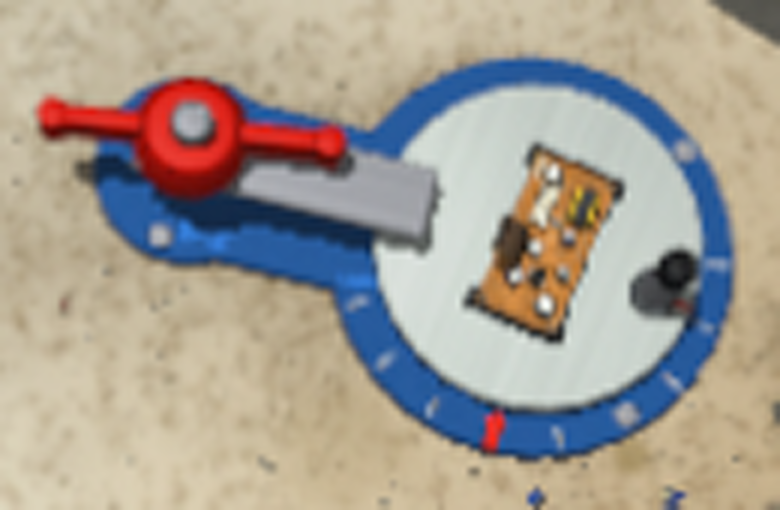

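```bash
cat >> h.py <<'E'
def cp(x,y,z): return ray('top',(x+.5)/6-.5+235,(y+.5)/6-.5+180,z)
E
python3 - <<'E'
from h import *
stud=cp(193,121,.114); ax=cp(538,247,.036); ax2=cp(535,257,.014); knob=cp(679,267,.109); arrow=cp(494,430,.014)
wl=cp(52,117,.105); wr=cp(328,144,.105)
for n in 'stud ax ax2 knob arrow wl wr'.split(): print(n,globals()[n].round(4))
print('dist',np.linalg.norm((stud-ax)[:2]),np.linalg.norm((knob-ax)[:2]))
yd=(stud-ax)[:2]; th=np.arctan2(yd[1],yd[0])-np.pi/2; print('stand yaw',th)
def a(p,c): d=(p-c)[:2]; return np.arctan2(d[1],d[0])-th
w=lambda x:(x+np.pi)%(2*np.pi)-np.pi
print('swivel',w(np.pi-a(knob,ax)),'arrow',w(np.pi-a(arrow,ax)))
print('wings',w(2.618-a(wl,stud)),w(2.618-a(wr,stud)), np.linalg.norm(wl-stud),np.linalg.norm(wr-stud))
# scene check
print('scene px*1.5 stud, knob, axis', (proj('scene',[stud,knob,ax])*1.5).round(0))
E
```

```text
stud [ 0.5261 -0.1329  0.114 ]
ax [ 0.4949 -0.2986  0.036 ]
ax2 [ 0.4944 -0.3001  0.014 ]
knob [ 0.4755 -0.353   0.109 ]
arrow [ 0.4102 -0.2841  0.014 ]
wl [ 0.5258 -0.0696  0.105 ]
wr [ 0.5219 -0.1939  0.105 ]
dist 0.1686516592733271 0.057701791916792575
stand yaw -0.18599821678512418
swivel -1.4138379416998301 arrow -0.016581990925330192
wings 0.8550915695876871 -2.210296094486228 0.06390505447673765 0.06183231243113544
scene px*1.5 stud, knob, axis [[385. 297.]
 [441. 366.]
 [427. 377.]]
```

```bash
cat >> h.py <<'E'
def plan(wps):
    """wps: (x,y,z,yaw of tool x or None,rows); prints rows as tool-frame shift/turn"""
    s=get_state(); p=np.array(s['eef_pos']); r=R.from_quat(s['tcp_rot'])
    X=r.as_matrix()[:,0]; y0=np.arctan2(X[1],X[0]); out=[]
    print('from',p.round(4),'yaw',round(y0,3),'t',round(s['time'],2),'F',np.round(s['contact_force'],1))
    for x,y,z,yw,n in wps:
        g=np.array([x,y,z]); yt=y0 if yw is None else yw
        P0=p.copy(); ys=y0
        for i in range(1,n+1):
            pt=P0+(g-P0)*i/n; yn=ys+(yt-ys)*i/n
            rt=R.from_matrix(np.array([[np.cos(yn),np.sin(yn),0],[np.sin(yn),-np.cos(yn),0],[0,0,-1]]).T.T)
            d=r.inv().apply(pt-p); t=(r.inv()*rt).as_rotvec()
            t=np.clip(t,-.125,.125)
            out.append((d.round(4).tolist(),t.round(3).tolist()))
            p=p+r.apply(d.round(4)); r=r*R.from_rotvec(t.round(3))
        y0=yt
    k=0
    while k<len(out):
        e=k
        while e<len(out) and out[e]==out[k]: e+=1
        print(f'{k}-{e-1} x{e-k}',*out[k]); k=e
E
python3 - <<'E'
from h import *
print('charger, box corner, box left',ray('top',572/1.5,362/1.5,.07),ray('top',315/1.5,285/1.5,.05),ray('top',195/1.5,185/1.5,.15))
plan([(.38,.30,.23,None,10),(.50,0,.23,None,9),(.505,-.366,.20,None,11)])
E
```

```text
charger, box corner, box left [ 0.44090469 -0.45479835  0.07      ] [0.55848855 0.02932066 0.05      ] [0.70737621 0.25677764 0.15      ]
from [0.1842 0.6488 0.2302] yaw 2.865 t 0.15 F [ 0.6  0.3 -0.2]
0-0 x1 [-0.0284, -0.0282, 0.0001] [-0.002, -0.0, 0.0]
1-1 x1 [-0.0283, -0.0282, -0.0] [0.0, -0.0, -0.0]
2-3 x2 [-0.0284, -0.0282, -0.0] [0.0, -0.0, -0.0]
4-4 x1 [-0.0283, -0.0282, 0.0] [0.0, -0.0, -0.0]
5-6 x2 [-0.0284, -0.0282, 0.0] [0.0, -0.0, -0.0]
7-7 x1 [-0.0283, -0.0282, 0.0] [0.0, -0.0, -0.0]
8-9 x2 [-0.0284, -0.0282, 0.0] [0.0, -0.0, -0.0]
10-10 x1 [-0.0219, -0.0284, -0.0] [0.0, -0.0, -0.0]
11-11 x1 [-0.022, -0.0285, -0.0] [0.0, -0.0, -0.0]
12-13 x2 [-0.0219, -0.0284, -0.0] [0.0, -0.0, -0.0]
14-14 x1 [-0.022, -0.0284, -0.0] [0.0, -0.0, -0.0]
15-15 x1 [-0.0219, -0.0285, -0.0] [0.0, -0.0, -0.0]
16-16 x1 [-0.0219, -0.0284, -0.0] [0.0, -0.0, -0.0]
17-17 x1 [-0.022, -0.0284, -0.0] [0.0, -0.0, -0.0]
18-18 x1 [-0.0219, -0.0284, -0.0] [0.0, -0.0, -0.0]
19-19 x1 [-0.0095, -0.0319, 0.0027] [0.0, -0.0, -0.0]
20-20 x1 [-0.0096, -0.0319, 0.0027] [0.0, -0.0, -0.0]
21-21 x1 [-0.0095, -0.0319, 0.0027] [0.0, -0.0, -0.0]
22-22 x1 [-0.0095, -0.0318, 0.0028] [0.0, -0.0, -0.0]
23-23 x1 [-0.0096, -0.0319, 0.0027] [0.0, -0.0, -0.0]
24-26 x3 [-0.0095, -0.0319, 0.0027] [0.0, -0.0, -0.0]
27-27 x1 [-0.0096, -0.0319, 0.0027] [0.0, -0.0, -0.0]
28-28 x1 [-0.0095, -0.0319, 0.0028] [0.0, -0.0, -0.0]
29-29 x1 [-0.0095, -0.0318, 0.0027] [0.0, -0.0, -0.0]
```

>>> move_arm:
  moves:
    - [0,[-0.0284,-0.0282,0],[0,0,0]]
    - [0,[-0.0284,-0.0282,0],[0,0,0]]
    - [0,[-0.0284,-0.0282,0],[0,0,0]]
    - [0,[-0.0284,-0.0282,0],[0,0,0]]
    - [0,[-0.0284,-0.0282,0],[0,0,0]]
    - [0,[-0.0284,-0.0282,0],[0,0,0]]
    - [0,[-0.0284,-0.0282,0],[0,0,0]]
    - [0,[-0.0284,-0.0282,0],[0,0,0]]
    - [0,[-0.0284,-0.0282,0],[0,0,0]]
    - [0,[-0.0284,-0.0282,0],[0,0,0]]

```text
time: 0.98
eef_pos: [0.3808, 0.2986, 0.2312]
tcp_rot: [0.138, 0.99, -0.0, 0.0]
contact_force: [0.6, -0.4, -0.2]
opening: -0.002
finger_force: 0.0
```

>>> move_arm:
  moves:
    - [0,[-0.022,-0.0284,0],[0,0,0]]
    - [0,[-0.022,-0.0284,0],[0,0,0]]
    - [0,[-0.022,-0.0284,0],[0,0,0]]
    - [0,[-0.022,-0.0284,0],[0,0,0]]
    - [0,[-0.022,-0.0284,0],[0,0,0]]
    - [0,[-0.022,-0.0284,0],[0,0,0]]
    - [0,[-0.022,-0.0284,0],[0,0,0]]
    - [0,[-0.022,-0.0284,0],[0,0,0]]
    - [0,[-0.022,-0.0284,0],[0,0,0]]
    - [0,[-0.0095,-0.032,0.0027],[0,0,0]]

```text
time: 1.82
eef_pos: [0.5031, -0.0351, 0.2292]
tcp_rot: [0.138, 0.99, -0.0, 0.001]
contact_force: [0.1, 0.6, 0.1]
opening: -0.002
finger_force: 0.0
```

>>> move_arm:
  moves:
    - [0,[-0.0095,-0.032,0.0027],[0,0,0]]
    - [0,[-0.0095,-0.032,0.0027],[0,0,0]]
    - [0,[-0.0095,-0.032,0.0027],[0,0,0]]
    - [0,[-0.0095,-0.032,0.0027],[0,0,0]]
    - [0,[-0.0095,-0.032,0.0027],[0,0,0]]
    - [0,[-0.0095,-0.032,0.0027],[0,0,0]]
    - [0,[-0.0095,-0.032,0.0027],[0,0,0]]
    - [0,[-0.0095,-0.032,0.0027],[0,0,0]]
    - [0,[-0.0095,-0.032,0.0027],[0,0,0]]
    - [0,[-0.0095,-0.032,0.0027],[0,0,0]]

```text
time: 2.65
eef_pos: [0.505, -0.3682, 0.201]
tcp_rot: [0.138, 0.99, 0.0, -0.0]
contact_force: [-0.0, -0.4, 0.3]
opening: -0.004
finger_force: 0.0
```

```bash
cat >> h.py <<'E'
AX=np.array([.4947,-.2995]); YAW=-.186; STUD=np.array([.5261,-.1329])
def hp(q,off,z=.055,n=1,r=.058):
    f=np.pi-q+YAW; t=np.array([np.sin(f),-np.cos(f)])
    p=AX+r*np.array([np.cos(f),np.sin(f)])-off*t
    return (p[0],p[1],z,f-np.pi/2,n)
E
python3 - <<'E'
from h import *
a=hp(-1.4,.030,.055); print(a)
plan([a[:4]+(10,)]+[hp(q,.019) for q in np.linspace(-1.4,-.1,20)])
E
```

```text
(np.float64(0.5025527185778298), np.float64(-0.36432541793877926), 0.055, 2.784796326794897, 1)
from [ 0.505  -0.3682  0.201 ] yaw 2.865 t 2.65 F [-0.  -0.4  0.3]
0-0 x1 [0.0003, 0.0003, 0.0146] [0.0, -0.001, 0.008]
1-1 x1 [0.0004, 0.0003, 0.0146] [0.0, 0.0, 0.008]
2-2 x1 [0.0003, 0.0003, 0.0146] [0.0, 0.0, 0.008]
3-4 x2 [0.0004, 0.0003, 0.0146] [0.0, 0.0, 0.008]
5-5 x1 [0.0003, 0.0003, 0.0146] [0.0, 0.0, 0.008]
6-6 x1 [0.0004, 0.0002, 0.0146] [0.0, 0.0, 0.008]
7-7 x1 [0.0004, 0.0003, 0.0146] [0.0, 0.0, 0.008]
8-8 x1 [0.0003, 0.0003, 0.0146] [0.0, 0.0, 0.008]
9-9 x1 [0.0004, 0.0003, 0.0146] [0.0, 0.0, 0.008]
10-10 x1 [0.011, -0.0, 0.0] [0.0, 0.0, -0.0]
11-11 x1 [0.004, -0.0012, 0.0] [0.0, 0.0, 0.068]
12-12 x1 [0.004, -0.0011, 0.0] [0.0, 0.0, 0.069]
13-13 x1 [0.004, -0.0012, 0.0] [0.001, 0.0, 0.068]
14-14 x1 [0.004, -0.0012, 0.0] [-0.0, 0.0, 0.068]
15-15 x1 [0.0041, -0.0011, 0.0] [-0.0, 0.0, 0.069]
16-16 x1 [0.004, -0.0012, 0.0] [-0.0, 0.0, 0.068]
17-17 x1 [0.004, -0.0012, 0.0] [-0.0, 0.0, 0.069]
18-18 x1 [0.004, -0.0011, 0.0] [-0.0, 0.0, 0.068]
19-19 x1 [0.004, -0.0012, 0.0] [-0.0, 0.0, 0.068]
20-20 x1 [0.004, -0.0012, 0.0] [-0.0, 0.0, 0.069]
21-21 x1 [0.004, -0.0011, 0.0] [-0.0, 0.001, 0.068]
22-22 x1 [0.004, -0.0012, 0.0] [-0.0, -0.0, 0.069]
23-23 x1 [0.004, -0.0011, 0.0] [-0.0, -0.0, 0.068]
24-24 x1 [0.004, -0.0012, 0.0] [-0.0, -0.0, 0.069]
25-25 x1 [0.0041, -0.0012, 0.0] [-0.0, -0.0, 0.068]
26-26 x1 [0.004, -0.0011, 0.0] [-0.0, -0.0, 0.068]
27-27 x1 [0.004, -0.0012, 0.0] [-0.0, -0.0, 0.069]
28-28 x1 [0.004, -0.0012, 0.0] [-0.0, -0.0, 0.068]
29-29 x1 [0.004, -0.0011, 0.0] [-0.0, -0.0, 0.069]
```

>>> move_arm:
  moves:
    - [0,[0.0004,0.0003,0.0146],[0,0,0.008]]
    - [0,[0.0004,0.0003,0.0146],[0,0,0.008]]
    - [0,[0.0004,0.0003,0.0146],[0,0,0.008]]
    - [0,[0.0004,0.0003,0.0146],[0,0,0.008]]
    - [0,[0.0004,0.0003,0.0146],[0,0,0.008]]
    - [0,[0.0003,0.0003,0.0146],[0,0,0.008]]
    - [0,[0.0003,0.0003,0.0146],[0,0,0.008]]
    - [0,[0.0003,0.0003,0.0146],[0,0,0.008]]
    - [0,[0.0003,0.0003,0.0146],[0,0,0.008]]
    - [0,[0.0003,0.0003,0.0146],[0,0,0.008]]

```text
time: 3.48
eef_pos: [0.5029, -0.3625, 0.0546]
tcp_rot: [0.178, 0.984, 0.0, -0.0]
contact_force: [0.0, 0.7, 0.6]
opening: -0.003
finger_force: 0.0
```

>>> move_arm:
  moves:
    - [0,[0.004,0,0],[0,0,0]]
    - [0,[0.004,0,0],[0,0,0]]
    - [0,[0.003,0,0],[0,0,0]]
    - [0,[0.004,-0.0012,0],[0,0,0.068]]
    - [0,[0.004,-0.0012,0],[0,0,0.068]]
    - [0,[0.004,-0.0012,0],[0,0,0.069]]
    - [0,[0.004,-0.0012,0],[0,0,0.068]]
    - [0,[0.004,-0.0011,0],[0,0,0.068]]
    - [0,[0.004,-0.0012,0],[0,0,0.069]]
    - [0,[0.004,-0.0012,0],[0,0,0.068]]

```text
time: 4.32
eef_pos: [0.4665, -0.3524, 0.058]
tcp_rot: [0.407, 0.913, -0.001, 0.003]
contact_force: [4.0, -0.5, -0.1]
opening: -0.002
finger_force: 0.0
```

Run:
```python
from h import *
snap('top','t2.png',(275,180,365,265),6)
plan([hp(q,.019) for q in np.linspace(-.9,-.1,13)])
```

```text
from [ 0.4653 -0.3516  0.0576] yaw 2.301 t 4.37 F [-0.5 -0.5  0.2]
0-0 x1 [0.0011, -0.0016, 0.0026] [0.0, 0.003, 0.016]
1-1 x1 [0.0039, -0.0012, -0.0] [0.0, -0.0, 0.067]
2-2 x1 [0.0039, -0.0011, -0.0] [0.0, -0.0, 0.067]
3-3 x1 [0.0039, -0.0011, -0.0] [0.0, -0.0, 0.066]
4-4 x1 [0.0039, -0.0012, -0.0] [0.0, -0.0, 0.067]
5-5 x1 [0.0039, -0.0011, -0.0] [0.0, -0.0, 0.067]
6-6 x1 [0.0039, -0.0012, -0.0] [0.0, -0.0, 0.066]
7-7 x1 [0.004, -0.0011, -0.0] [0.0, -0.0, 0.067]
8-8 x1 [0.0039, -0.0011, -0.0] [0.0, -0.0, 0.067]
9-9 x1 [0.0039, -0.0012, -0.0] [0.0, -0.0, 0.066]
10-11 x2 [0.0039, -0.0011, -0.0] [0.0, -0.0, 0.067]
12-12 x1 [0.0039, -0.0012, -0.0] [0.0, -0.0, 0.066]
```

View pics/t2.png

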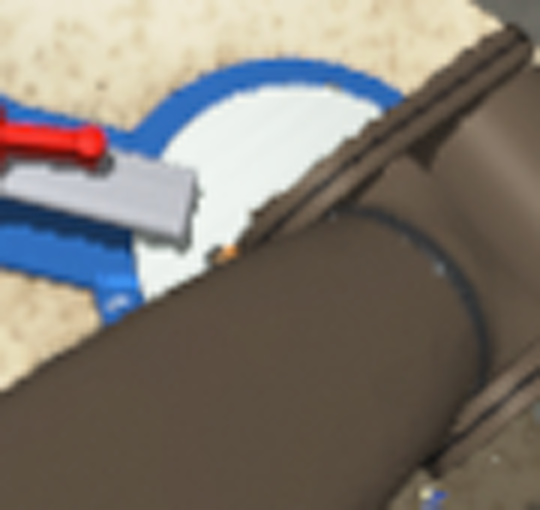

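The arm hides the handle in this top picture; the force trace (4 N, then about 0) shows a click being passed. I'll continue round the arc.

>>> move_arm:
  moves:
    - [0,[0.0011,-0.0016,0.002],[0,0.003,0.016]]
    - [0,[0.0039,-0.0012,0],[0,0,0.067]]
    - [0,[0.0039,-0.0011,0],[0,0,0.067]]
    - [0,[0.0039,-0.0011,0],[0,0,0.066]]
    - [0,[0.0039,-0.0012,0],[0,0,0.067]]
    - [0,[0.0039,-0.0011,0],[0,0,0.067]]
    - [0,[0.0039,-0.0012,0],[0,0,0.066]]
    - [0,[0.004,-0.0011,0],[0,0,0.067]]
    - [0,[0,0,0],[0,0,0]]
    - [0,[0,0,0],[0,0,0]]

```text
time: 5.2
eef_pos: [0.4425, -0.3319, 0.0541]
tcp_rot: [0.611, 0.791, 0.0, -0.001]
contact_force: [-0.6, 0.1, 0.4]
opening: -0.001
finger_force: 0.0
```

Run:
```python
from h import *
snap('scene','s2.png',(230,200,350,290),6)
plan([hp(q,.019) for q in np.linspace(-.42,-.06,10)])
s=get_state();d=s['eef_pos'][:2]-AX; print('phi of tcp',np.arctan2(d[1],d[0]),np.linalg.norm(d))
```

```text
from [ 0.4426 -0.3319  0.054 ] yaw 1.826 t 5.25 F [-0.3 -0.2 -0.2]
0-0 x1 [0.0005, 0.0002, -0.001] [-0.002, -0.003, 0.021]
1-2 x2 [0.0023, -0.0007, 0.0] [0.0, 0.0, 0.04]
3-3 x1 [0.0024, -0.0007, 0.0] [0.0, 0.0, 0.04]
4-5 x2 [0.0023, -0.0007, 0.0] [0.0, 0.0, 0.04]
6-6 x1 [0.0024, -0.0008, 0.0] [0.001, 0.0, 0.04]
7-8 x2 [0.0023, -0.0007, 0.0] [-0.0, 0.0, 0.04]
9-9 x1 [0.0024, -0.0007, 0.0] [-0.0, 0.0, 0.04]
phi of tcp -2.5851031473891384 0.06137778398550142
```

View pics/s2.png

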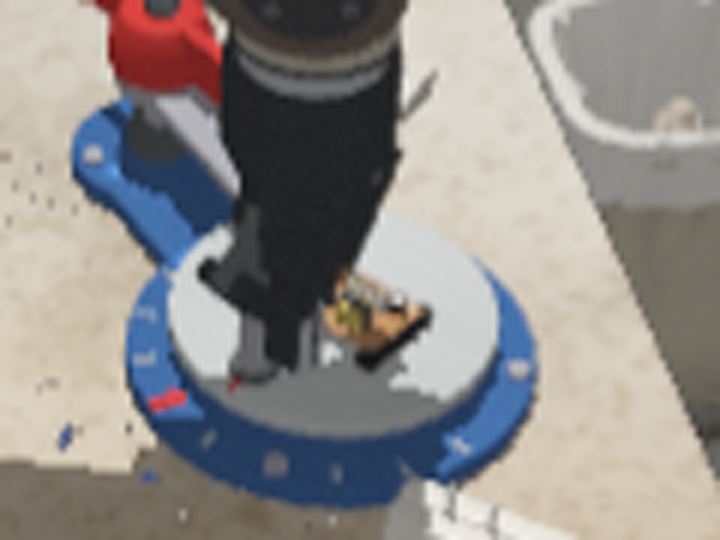

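The scene picture shows the handle pin at about (250,350) and its red line at (233,382). It points at the first white tick (207,438) beside the red arrow (167,402), so one click remains. I'll push slowly.

>>> move_arm:
  moves:
    - [0,[0.0005,0.0002,0],[0,0,0.02]]
    - [0,[0.0023,-0.0007,0],[0,0,0.04]]
    - [0,[0.0023,-0.0007,0],[0,0,0.04]]
    - [0,[0.0023,-0.0007,0],[0,0,0.04]]
    - [0,[0.0023,-0.0007,0],[0,0,0.04]]
    - [0,[0.0023,-0.0007,0],[0,0,0.04]]
    - [0,[0.0023,-0.0007,0],[0,0,0.04]]
    - [0,[0.0023,-0.0007,0],[0,0,0.04]]
    - [0,[0.0023,-0.0007,0],[0,0,0.04]]
    - [0,[0,0,0],[0,0,0]]

```text
time: 6.08
eef_pos: [0.4353, -0.3131, 0.0536]
tcp_rot: [0.737, 0.676, 0.0, -0.002]
contact_force: [0.9, 0.6, 0.5]
opening: 0.001
finger_force: 0.0
```

Run:
```python
from h import *
snap('scene','s3.png',(230,200,350,290),6)
s=get_state(); print(s['contact_force'])
```

```text
[0.40954519 0.35530866 0.6796687 ]
```

View pics/s3.png

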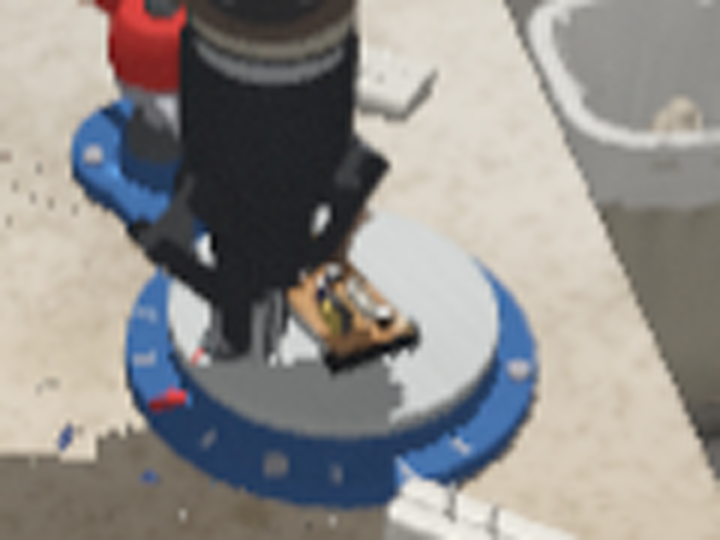

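Run:
```python
from h import *
for x,y,z in((233,382,.036),(198,357,.036),(167,402,.014)):
    p=ray('scene',(x+.5)/6-.5+230,(y+.5)/6-.5+200,z); d=p[:2]-AX
    print(p, np.linalg.norm(d),(np.pi-np.arctan2(d[1],d[0])+YAW)%(2*np.pi))
# retreat: back away from the handle, then up, then to wing
plan([hp(-.06,.030,.055,2),hp(-.06,.030,.17,6)])
```

```text
[ 0.4273869  -0.30831597  0.036     ] 0.06788796242862044 5.966956932689829
[ 0.42546005 -0.28568046  0.036     ] 0.07060560041610182 0.01100045108690878
[ 0.41044966 -0.28225019  0.014     ] 0.08599811365104744 0.015953532119044878
from [ 0.4354 -0.3133  0.0536] yaw 1.485 t 6.13 F [0.4 0.4 0.7]
0-0 x1 [-0.0044, -0.0006, -0.0007] [-0.003, -0.002, 0.02]
1-1 x1 [-0.0044, -0.0006, -0.0007] [0.0, -0.0, 0.02]
2-2 x1 [0.0, 0.0, -0.0192] [0.0, -0.0, 0.0]
3-3 x1 [0.0, 0.0, -0.0191] [0.0, -0.0, 0.0]
4-4 x1 [0.0, 0.0, -0.0192] [0.0, -0.0, 0.0]
5-5 x1 [0.0, 0.0001, -0.0191] [0.0, -0.0, 0.0]
6-7 x2 [0.0, -0.0, -0.0192] [0.0, -0.0, 0.0]
```

```bash
cat >> h.py <<'E'
def wp(th,off,z,n=1,r=.048):
    f=2.618-th+YAW; c=np.array([np.sin(f),-np.cos(f)])
    p=STUD+r*np.array([np.cos(f),np.sin(f)])+off*c
    return (p[0],p[1],z,f,n)
E
python3 - <<'E'
from h import *
plan([hp(-.06,.030,.055,2)[:3]+(None,2),hp(-.06,.030,.16,5)[:3]+(None,5),wp(.89,.032,.16,7),wp(.89,.032,.07,6)]+[wp(t,.0205,.07) for t in np.linspace(.89,.05,15)])
E
```

```text
from [ 0.4354 -0.3133  0.0536] yaw 1.485 t 6.13 F [0.4 0.4 0.7]
0-0 x1 [-0.0044, -0.0006, -0.0007] [-0.003, -0.002, 0.0]
1-1 x1 [-0.0044, -0.0006, -0.0007] [0.0, -0.0, 0.0]
2-6 x5 [0.0, -0.0, -0.021] [0.0, -0.0, 0.0]
7-7 x1 [0.0352, 0.0151, 0.0] [0.0, -0.0, -0.008]
8-8 x1 [0.035, 0.0153, 0.0001] [0.0, -0.0, -0.008]
9-9 x1 [0.0349, 0.0156, -0.0] [0.0, -0.0, -0.008]
10-10 x1 [0.0348, 0.0159, 0.0] [0.0, -0.0, -0.009]
11-11 x1 [0.0346, 0.0162, 0.0] [0.0, -0.0, -0.008]
12-12 x1 [0.0346, 0.0165, 0.0001] [0.0, -0.0, -0.008]
13-13 x1 [0.0343, 0.0167, -0.0] [0.0, -0.0, -0.008]
14-19 x6 [-0.0, 0.0, 0.015] [0.0, -0.0, 0.0]
20-20 x1 [-0.0, -0.0115, -0.0] [0.0, -0.0, 0.0]
21-21 x1 [0.0011, -0.0029, -0.0] [0.0, -0.0, -0.06]
22-22 x1 [0.0012, -0.0029, -0.0] [0.0, -0.0, -0.06]
23-23 x1 [0.0011, -0.0029, -0.0] [0.0, -0.0, -0.06]
24-24 x1 [0.0012, -0.003, -0.0] [0.0, -0.0, -0.06]
25-25 x1 [0.0011, -0.0029, -0.0] [0.001, -0.0, -0.06]
26-26 x1 [0.0012, -0.0029, -0.0] [-0.0, -0.0, -0.06]
27-28 x2 [0.0011, -0.0029, -0.0] [-0.0, -0.0, -0.06]
29-29 x1 [0.0012, -0.0029, -0.0] [-0.0, -0.0, -0.06]
30-30 x1 [0.0011, -0.0029, -0.0] [-0.0, -0.0, -0.06]
31-31 x1 [0.0012, -0.003, -0.0] [-0.0, -0.0, -0.06]
32-32 x1 [0.0011, -0.0029, -0.0] [-0.0, -0.0, -0.06]
33-33 x1 [0.0012, -0.0029, -0.0] [-0.0, -0.0, -0.06]
34-34 x1 [0.0011, -0.0029, -0.0] [-0.0, -0.0, -0.06]
```

>>> move_arm:
  moves:
    - [0,[-0.0044,-0.0006,0],[-0.003,-0.002,0]]
    - [0,[-0.0044,-0.0006,0],[0,0,0]]
    - [0,[0,0,-0.021],[0,0,0]]
    - [0,[0,0,-0.021],[0,0,0]]
    - [0,[0,0,-0.021],[0,0,0]]
    - [0,[0,0,-0.021],[0,0,0]]
    - [0,[0,0,-0.022],[0,0,0]]
    - [0,[0.035,0.0152,0],[0,0,-0.008]]
    - [0,[0.035,0.0154,0],[0,0,-0.008]]
    - [0,[0.035,0.0156,0],[0,0,-0.008]]

```text
time: 6.97
eef_pos: [0.4884, -0.2214, 0.1608]
tcp_rot: [0.73, 0.684, 0.0, 0.001]
contact_force: [0.3, -1.0, -0.3]
opening: -0.001
finger_force: 0.0
```

>>> move_arm:
  moves:
    - [0,[0.0348,0.0159,0],[0,0,-0.008]]
    - [0,[0.0346,0.0162,0],[0,0,-0.008]]
    - [0,[0.0346,0.0165,0],[0,0,-0.008]]
    - [0,[0.0343,0.0167,0],[0,0,-0.008]]
    - [0,[0,0,0.015],[0,0,0]]
    - [0,[0,0,0.015],[0,0,0]]
    - [0,[0,0,0.015],[0,0,0]]
    - [0,[0,0,0.015],[0,0,0]]
    - [0,[0,0,0.015],[0,0,0]]
    - [0,[0,0,0.015],[0,0,0]]

```text
time: 7.8
eef_pos: [0.5603, -0.0868, 0.0692]
tcp_rot: [0.718, 0.696, 0.0, 0.0]
contact_force: [-0.7, -0.8, -0.1]
opening: -0.0
finger_force: 0.0
```

Run:
```python
from h import *
snap('scene','s4.png',(200,160,330,275),6)
plan([wp(t,.0205,.07) for t in np.linspace(.89,.05,15)])
```

```text
from [ 0.5581 -0.0862  0.0658] yaw 1.54 t 7.85 F [-1.8 -0.2 -1. ]
0-0 x1 [0.0004, -0.0101, -0.0041] [-0.004, -0.002, -0.002]
1-1 x1 [0.0011, -0.0029, -0.0] [-0.001, 0.0, -0.06]
2-2 x1 [0.0012, -0.003, -0.0] [0.0, 0.0, -0.06]
3-3 x1 [0.0011, -0.0029, -0.0] [0.0, 0.001, -0.06]
4-4 x1 [0.0011, -0.0029, -0.0] [0.0, -0.0, -0.06]
5-5 x1 [0.0012, -0.0029, -0.0] [0.0, -0.0, -0.06]
6-6 x1 [0.0011, -0.0029, -0.0] [0.001, -0.0, -0.06]
7-7 x1 [0.0012, -0.0029, -0.0] [-0.0, -0.0, -0.06]
8-8 x1 [0.0011, -0.003, -0.0] [-0.0, -0.0, -0.06]
9-9 x1 [0.0012, -0.0029, -0.0] [-0.0, -0.0, -0.06]
10-10 x1 [0.0011, -0.0029, -0.0] [-0.0, -0.001, -0.06]
11-11 x1 [0.0011, -0.0029, -0.0] [-0.0, 0.0, -0.06]
12-12 x1 [0.0012, -0.0029, -0.0] [-0.0, 0.0, -0.06]
13-13 x1 [0.0011, -0.0029, -0.0] [-0.0, 0.0, -0.06]
14-14 x1 [0.0012, -0.0029, -0.0] [-0.0, 0.0, -0.06]
```

View pics/s4.png

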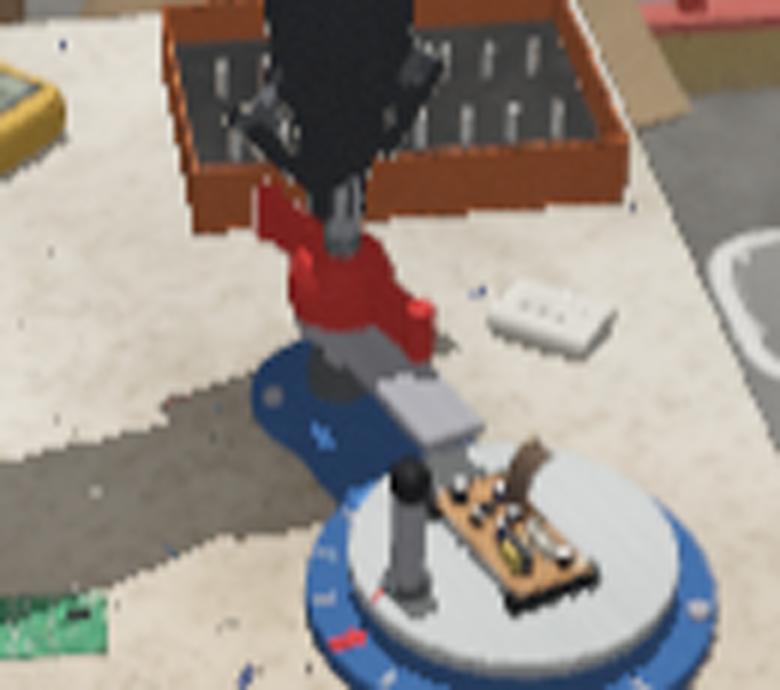

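The picture shows the handle line at (377,595) facing the arrow (347,638). The shut fingers (343,215) stand on the +x side of wing_a (275,220), clear of it. Pushing backward.

>>> move_arm:
  moves:
    - [0,[0,-0.004,0],[0,0,0]]
    - [0,[0,-0.004,0],[0,0,0]]
    - [0,[0,-0.0035,0],[0,0,0]]
    - [0,[0.0011,-0.0029,0],[0,0,-0.06]]
    - [0,[0.0012,-0.0029,0],[0,0,-0.06]]
    - [0,[0.0011,-0.0029,0],[0,0,-0.06]]
    - [0,[0.0012,-0.0029,0],[0,0,-0.06]]
    - [0,[0.0011,-0.0029,0],[0,0,-0.06]]
    - [0,[0.0012,-0.0029,0],[0,0,-0.06]]
    - [0,[0.0011,-0.0029,0],[0,0,-0.06]]

```text
time: 8.68
eef_pos: [0.5291, -0.0816, 0.0722]
tcp_rot: [0.556, 0.831, 0.001, 0.003]
contact_force: [1.8, -0.2, 1.1]
opening: -0.001
finger_force: 0.9
```

>>> move_arm:
  moves:
    - [0,[0.0012,-0.0029,0],[0,0,-0.06]]
    - [0,[0.0011,-0.0029,0],[0,0,-0.06]]
    - [0,[0.0012,-0.0029,0],[0,0,-0.06]]
    - [0,[0.0011,-0.0029,0],[0,0,-0.06]]
    - [0,[0.0012,-0.0029,0],[0,0,-0.06]]
    - [0,[0.0011,-0.0029,0],[0,0,-0.06]]
    - [0,[0.0012,-0.0029,0],[0,0,-0.06]]
    - [0,[0.0006,-0.0015,0],[0,0,-0.03]]
    - [0,[0.0006,-0.0015,0],[0,0,-0.03]]
    - [0,[0,0,0],[0,0,0]]

```text
time: 9.52
eef_pos: [0.504, -0.0869, 0.0714]
tcp_rot: [0.344, 0.939, 0.0, 0.002]
contact_force: [-0.2, 1.1, 0.9]
opening: 0.004
finger_force: 0.3
```

Run:
```python
from h import *
snap('scene','s5.png',(200,160,330,275),6)
plan([wp(-.05,.0205,.07)])
```

```text
from [ 0.5039 -0.0869  0.0713] yaw 2.439 t 9.57 F [1.2 0.6 1.4]
0-0 x1 [0.0022, -0.0023, 0.0012] [0.001, 0.003, -0.043]
```

View pics/s5.png

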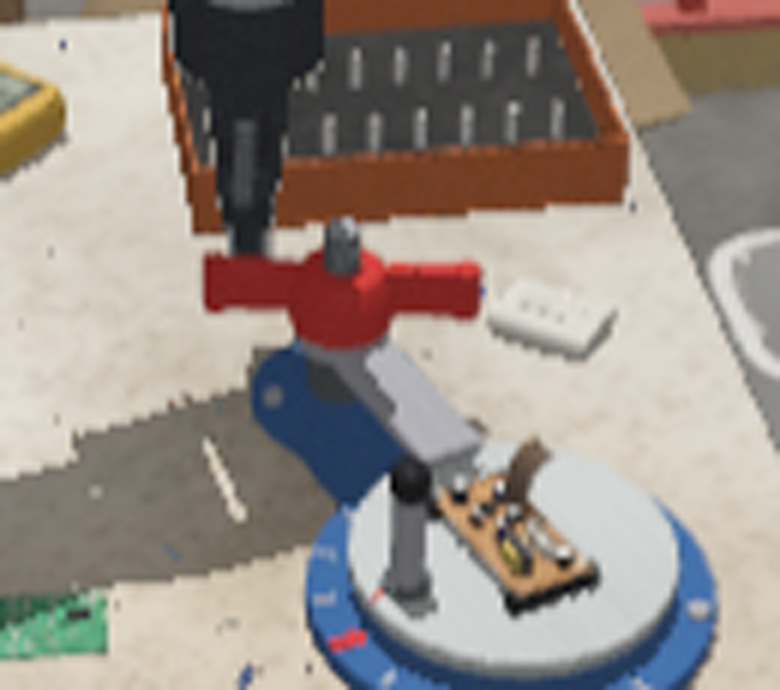

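The picture shows the wings now lying at (207,283) and (478,290), with the strap only slightly lower, so the nut has not dropped yet. I'll work out its angle.

Run:
```python
from h import *
f=lambda x,y,z: ray('scene',(x+.5)/6-.5+200,(y+.5)/6-.5+160,z)
for dz in(.005,.012):
    a=f(207,255,.105-dz);b=f(478,267,.105-dz); d=(a-b)[:2]
    print(dz,2.618+YAW-np.arctan2(d[1],d[0]),np.linalg.norm(d),(a+b)/2)
print(((proj('scene',[(*STUD,.114)])-[200,160])*6).round())
for th in (.15,.05,-.05):
  for dz in (.004,.013):
    ph=2.618-th+YAW; u=np.array([np.cos(ph),np.sin(ph)])
    print(th,dz,((proj('scene',[(*(STUD+s*.065*u),.105-dz) for s in(1,-1)])-[200,160])*6).round().tolist())
```

```text
0.005 0.022095317144545046 0.1347786365990529 [ 0.52175631 -0.13858115  0.1       ]
0.012 0.0220953171445446 0.13595718895434172 [ 0.52799442 -0.13103916  0.093     ]
[[340. 227.]]
0.15 0.004 [[212.0, 233.0], [469.0, 264.0]]
0.15 0.013 [[212.0, 248.0], [468.0, 279.0]]
0.05 0.004 [[210.0, 241.0], [470.0, 256.0]]
0.05 0.013 [[210.0, 255.0], [469.0, 271.0]]
-0.05 0.004 [[209.0, 248.0], [470.0, 249.0]]
-0.05 0.013 [[209.0, 263.0], [469.0, 263.0]]
```

The wing tops at (207,255) and (478,267) fit an angle of about 0.02 with the nut down about 12 mm, so it has dropped. I'll push slightly further back to be sure, then check again.

>>> move_arm:
  moves:
    - [0,[0.0006,-0.0015,0],[0,0,-0.03]]
    - [0,[0.0006,-0.0015,0],[0,0,-0.03]]
    - [0,[0,0,0],[0,0,0]]
    - [0,[0,0.005,0],[0,0,0]]
    - [0,[0,0.005,0],[0,0,0]]
    - [0,[0,0,-0.015],[0,0,0]]
    - [0,[0,0,-0.015],[0,0,0]]
    - [0,[0,0,-0.015],[0,0,0]]
    - [0,[0,0,0],[0,0,0]]
    - [0,[0,0,0],[0,0,0]]

```text
time: 10.4
eef_pos: [0.5071, -0.0801, 0.1154]
tcp_rot: [0.315, 0.949, 0.0, 0.001]
contact_force: [0.5, 0.7, -0.8]
opening: 0.002
finger_force: 0.0
```

Run:
```python
from h import *
snap('scene','s6.png',(200,160,330,275),6)
plan([wp(-.0,-.033,.116,3),wp(0,-.033,.062,4),wp(0,-.026,.062,1)]+[wp(t,-.0195,.062) for t in np.linspace(0,2.,21)])
```

```text
from [ 0.5063 -0.0799  0.1144] yaw 2.5 t 10.45 F [ 0.2 -0.2 -0.4]
0-0 x1 [0.0008, -0.0201, -0.0005] [0.0, 0.0, 0.023]
1-1 x1 [0.0004, -0.0201, -0.0006] [0.0, 0.0, 0.022]
2-2 x1 [-0.0001, -0.0201, -0.0005] [0.0, 0.0, 0.023]
3-5 x3 [0.0, -0.0, 0.0135] [0.0, 0.0, -0.0]
6-6 x1 [0.0001, -0.0001, 0.0135] [0.0, 0.0, -0.0]
7-7 x1 [-0.0, 0.007, -0.0] [0.0, 0.0, -0.0]
8-8 x1 [-0.0, 0.0065, -0.0] [0.0, 0.0, -0.0]
9-16 x8 [0.0017, 0.0049, -0.0] [0.0, 0.0, 0.1]
17-17 x1 [0.0017, 0.0048, -0.0] [0.0, -0.0, 0.1]
18-18 x1 [0.0017, 0.0049, -0.0] [0.0, -0.0, 0.1]
19-19 x1 [0.0018, 0.0049, -0.0] [0.0, -0.0, 0.1]
20-25 x6 [0.0017, 0.0049, -0.0] [0.0, -0.0, 0.1]
26-26 x1 [0.0017, 0.0048, 0.0] [0.0, -0.0, 0.1]
27-28 x2 [0.0017, 0.0049, 0.0] [0.0, -0.0, 0.1]
```

View pics/s6.png

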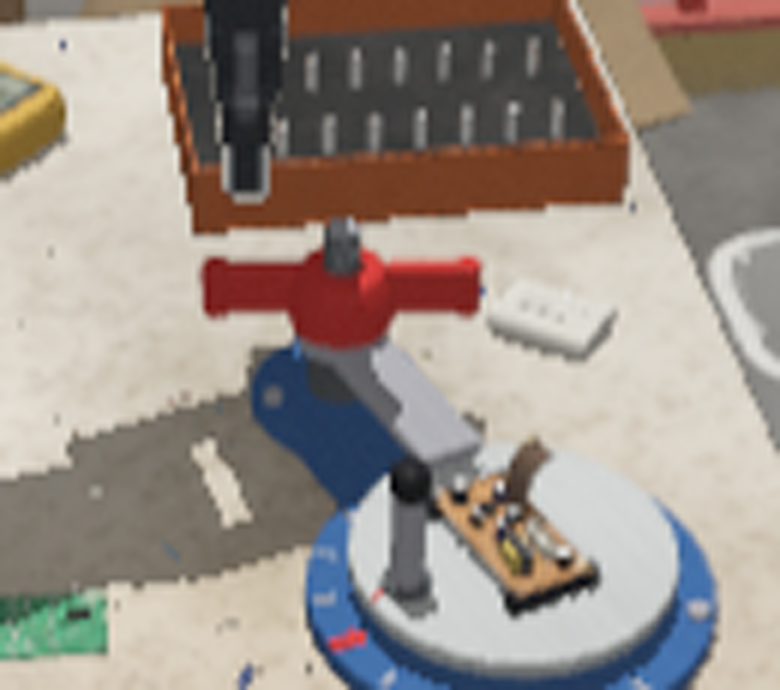

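Wing tops at (213,258) and (470,259) give an angle of about -0.03 with the nut about 12 mm down, so the drop is confirmed. Now I'll cross over to the other side of wing_a and push forward.

>>> move_arm:
  moves:
    - [0,[0.0008,-0.02,0],[0,0,0.023]]
    - [0,[0.0004,-0.02,0],[0,0,0.022]]
    - [0,[0,-0.0205,0],[0,0,0.023]]
    - [0,[0,0,0.0135],[0,0,0]]
    - [0,[0,0,0.0135],[0,0,0]]
    - [0,[0,0,0.0135],[0,0,0]]
    - [0,[0,0,0.0135],[0,0,0]]
    - [0,[0,0,0],[0,0,0]]
    - [0,[0,0.007,0],[0,0,0]]
    - [0,[0,0.006,0],[0,0,0]]

```text
time: 11.28
eef_pos: [0.4769, -0.1168, 0.0607]
tcp_rot: [0.348, 0.938, 0.0, 0.0]
contact_force: [-1.0, -0.9, -0.7]
opening: 0.003
finger_force: 1.1
```

>>> move_arm:
  moves:
    - [0,[0.0017,0.0049,0],[0,0,0.1]]
    - [0,[0.0017,0.0049,0],[0,0,0.1]]
    - [0,[0.0017,0.0049,0],[0,0,0.1]]
    - [0,[0.0017,0.0049,0],[0,0,0.1]]
    - [0,[0.0017,0.0049,0],[0,0,0.1]]
    - [0,[0.0017,0.0049,0],[0,0,0.1]]
    - [0,[0.0017,0.0049,0],[0,0,0.1]]
    - [0,[0.0017,0.0049,0],[0,0,0.1]]
    - [0,[0.0017,0.0049,0],[0,0,0.1]]
    - [0,[0.0017,0.0049,0],[0,0,0.1]]

```text
time: 12.12
eef_pos: [0.5137, -0.0826, 0.0614]
tcp_rot: [0.756, 0.655, 0.0, 0.0]
contact_force: [-0.6, 0.1, -0.9]
opening: 0.001
finger_force: 0.5
```

Run:
```python
from h import *
plan([wp(t,-.0195,.062) for t in np.linspace(1.1,2.1,11)])
```

```text
from [ 0.5137 -0.0826  0.0614] yaw 1.428 t 12.12 F [-0.6  0.1 -0.9]
0-0 x1 [0.0016, 0.0046, -0.0006] [0.001, -0.0, 0.096]
1-5 x5 [0.0017, 0.0049, 0.0] [-0.0, -0.0, 0.1]
6-6 x1 [0.0017, 0.0048, 0.0] [-0.0, 0.0, 0.1]
7-7 x1 [0.0017, 0.0049, 0.0] [-0.0, 0.0, 0.1]
8-8 x1 [0.0018, 0.0049, 0.0] [-0.0, 0.0, 0.1]
9-10 x2 [0.0017, 0.0049, 0.0] [-0.0, 0.0, 0.1]
```

>>> move_arm:
  moves:
    - [0,[0.0017,0.0049,0],[0,0,0.1]]
    - [0,[0.0017,0.0049,0],[0,0,0.1]]
    - [0,[0.0017,0.0049,0],[0,0,0.1]]
    - [0,[0.0017,0.0049,0],[0,0,0.1]]
    - [0,[0.0017,0.0049,0],[0,0,0.1]]
    - [0,[0.0017,0.0049,0],[0,0,0.1]]
    - [0,[0.0017,0.0049,0],[0,0,0.1]]
    - [0,[0.0017,0.0049,0],[0,0,0.1]]
    - [0,[0.0017,0.0049,0],[0,0,0.1]]
    - [0,[0,0,0],[0,0,0]]

```text
time: 12.95
eef_pos: [0.5589, -0.0925, 0.0618]
tcp_rot: [0.965, 0.262, 0.001, 0.001]
contact_force: [0.1, 0.7, 0.0]
opening: -0.0
finger_force: 0.0
```

Run:
```python
from h import *
snap('scene','s7.png',(200,160,330,275),6)
plan([wp(2.1,-.0195,.062)])
```

```text
from [ 0.5586 -0.0924  0.0618] yaw 0.534 t 13.0 F [ 0.1  0.9 -0.2]
0-0 x1 [0.0024, 0.0089, -0.0002] [0.002, -0.002, 0.125]
```

>>> move_arm:
  moves:
    - [0,[0.0005,0.0015,0],[0,0,0.03]]
    - [0,[0.0005,0.0015,0],[0,0,0.03]]
    - [0,[0.0005,0.0015,0],[0,0,0.03]]
    - [0,[0.0005,0.0015,0],[0,0,0.03]]
    - [0,[0.0005,0.0015,0],[0,0,0.03]]
    - [0,[0.0005,0.0015,0],[0,0,0.03]]
    - [0,[0,0,0],[0,0,0]]
    - [0,[0,0,0],[0,0,0]]
    - [0,[0,0,0],[0,0,0]]
    - [0,[0,0,0],[0,0,0]]

```text
time: 13.83
eef_pos: [0.5642, -0.0992, 0.0611]
tcp_rot: [0.984, 0.176, 0.001, 0.0]
contact_force: [-0.9, -0.1, -0.3]
opening: 0.001
finger_force: 0.2
```

Run:
```python
from h import *
plan([wp(2.1,-.0195,.062)])
```

```text
from [ 0.5642 -0.0992  0.0611] yaw 0.353 t 13.83 F [-0.9 -0.1 -0.3]
0-0 x1 [0.001, -0.0, -0.0009] [0.001, -0.001, 0.021]
```

Still no stop force; I'll nudge on in small steps.

>>> move_arm:
  moves:
    - [0,[0,0.001,0],[0,0,0.02]]
    - [0,[0,0.001,0],[0,0,0]]
    - [0,[0,0.001,0],[0,0,0]]
    - [0,[0,0.001,0],[0,0,0]]
    - [0,[0,0,0],[0,0,0]]
    - [0,[0,0,0],[0,0,0]]
    - [0,[0,0,0],[0,0,0]]
    - [0,[0,0,0],[0,0,0]]
    - [0,[0,0,0],[0,0,0]]
    - [0,[0,0,0],[0,0,0]]

```text
time: 14.67
eef_pos: [0.5645, -0.0995, 0.0609]
tcp_rot: [0.986, 0.165, -0.001, -0.004]
contact_force: [-1.9, 11.1, 4.8]
opening: 0.0
finger_force: 5.8
```

11 N with no further motion means the nut is against its stop. I'll back off, lift and check.

>>> move_arm:
  moves:
    - [0,[0,-0.006,0],[0,0,0]]
    - [0,[0,-0.008,0],[0,0,0]]
    - [0,[0,-0.006,0],[0,0,0]]
    - [0,[0,0,-0.02],[0,0,0]]
    - [0,[0,0,-0.025],[0,0,0]]
    - [0,[0,0,-0.03],[0,0,0]]
    - [0,[0,0,-0.03],[0,0,0]]
    - [0,[0,0,-0.03],[0,0,0]]
    - [0,[0,0,0],[0,0,0]]
    - [0,[0,0,0],[0,0,0]]

```text
time: 15.5
eef_pos: [0.56, -0.0848, 0.1986]
tcp_rot: [0.986, 0.165, 0.003, 0.002]
contact_force: [-0.8, 0.2, -0.7]
opening: -0.003
finger_force: 0.0
```

Run:
```python
from h import *
snap('scene','s8.png',(200,160,330,275),6)
s=get_state(); print(s['eef_pos'],s['contact_force'])
for th,dz in ((2.1,.021),(1.95,.0205)):
    ph=2.618-th+YAW; u=np.array([np.cos(ph),np.sin(ph)])
    print(th,((proj('scene',[(*(STUD+k*.065*u),.105-dz) for k in(1,-1)])-[200,160])*6).round().tolist())
```

```text
[ 0.55876959 -0.08436737  0.19627117] [-0.81523512 -0.12271081 -0.70398639]
2.1 [[405.0, 215.0], [268.0, 342.0]]
1.95 [[389.0, 209.0], [285.0, 347.0]]
```

View pics/s8.png

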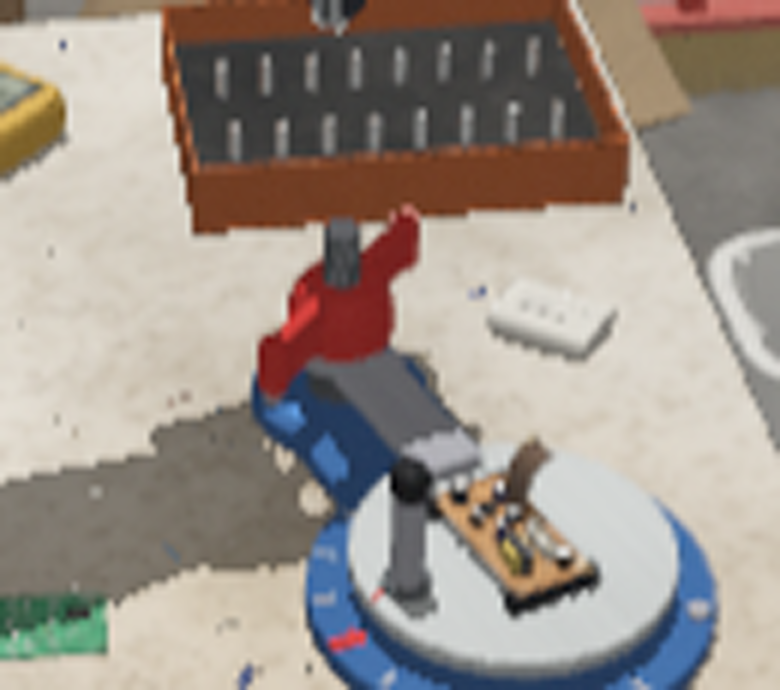

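The wing tops are at about (408,212) and (268,340), which fits 2.1 rad and 21 mm down. The strap lies on the turntable, the handle line is still at the arrow, and the gripper is clear.

```bash
python3 -c "
from plant import *
print(sign_off())"
```

```text
the job is handed in; nothing more can be done
None
```

I handed the job in after about 15.5 s of the 58 s allowed; sign-off returned no verdict. The last picture shows the turntable in the click at the red arrow, the wing nut at its stop (about 2.1 rad) with the strap fully down, and the gripper clear.

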